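# Roll a pulley into its dock and bolt it in

## Task

Roll the V-belt pulley on its rim along the bench into the blue wheel dock, pushing it lightly from behind: do not grip it, lift it or let it fall over. When it has dropped behind the dock's low lip, press it firmly but not hard against the buffer of the yellow end stop for about a second to seat it, then push the red-knobbed bolt fully home behind it. Leave the other things on the bench alone.

Things in the scene. Friction and masses are not known exactly. Their poses are not given: they have to be found in the camera images.
- pulley_center (a point): centre of a bare steel-grey V-belt pulley, 100 mm in diameter, 32 mm wide (two 6 mm flanges, 20 mm groove between), with an orange paint mark near the rim on each face. It stands on its rim on the bench, centre 50 mm up. Site x = at the start, its rolling direction; y = its axle; z = from the centre to the paint mark, up at the start. x and z turn as it rolls.
- pulley: the same pulley as a body (same origin and axes), 0.4 to 0.9 kg. It rolls freely (slight rolling resistance, rim friction about 0.25 to 0.32). It counts as fallen at 25 degrees of lean and as lifted with its centre over 62 mm high. Never push or squeeze it with more than 25 N, which rules out gripping it; about 3 to 10 N at hub height roll it over the dock's lip.
- dock: blue steel wheel dock, fixed, 0.18 to 0.23 m ahead of the pulley, in line within 5 mm and 0.04 rad. Origin on the bench under the centre of the seated pulley; x = the way it rolls in; z up. Cheeks 24 mm high, 44 mm apart, x = -42 to +58 mm; mouth 80 mm wide at x = -112, 40 mm at -57. A half-round lip 3 mm high crosses at x = -20: the pulley drops behind it and then has 2 mm play each way.
- stop_face (a point): the face of the black rubber buffer (40 x 40 mm, yields a millimetre or two) on the dock's yellow end stop (50 mm wide, 72 mm high), 52 mm ahead of the dock's origin, 50 mm up; x = the way the pulley rolls in. Press the pulley on it with more than 4 N, but never push the pulley with over 25 N, for about half a second.
- stop: the same yellow end stop as a body; its origin and axes are those of the dock.
- bolt (a joint): travel of the dock's bolt in m: 0 drawn back, 0.050 fully home; starts at 0 to 0.006. A 10 x 10 mm bar, 9 to 19 mm above the bench at dock x = -50 mm, sliding along dock -y behind the seated pulley; 2 N of friction, slight damping; stays where it is left. It passes only when the pulley is behind the lip.
- bolt_knob (a point): centre of the bolt's red-capped knob, 40 mm above the bench: an upright pin 16 mm in diameter (cap 19 mm wide, top at 52 mm) at the bolt's outer end; with the bolt at 0 it is at dock x = -50, y = +83 mm. Push it along dock -y (away from the robot), never over 25 N on the dock.
- nut_m20: bystander: hexagon nut, 35 mm wide, 16 mm high; leave it where it is (origin at the centre of its underside)
- bolt_m16: bystander: rusty bolt, 81 mm long, lying; leave it where it is (origin at the centre of its underside)
- oil_can: bystander: red oil can with spout, 131 x 64 x 191 mm; leave it where it is (origin at the centre of its underside)
- wood_block: bystander: wooden block 45 x 120 x 45 mm; leave it where it is (origin at the centre of its underside)
- tape_1: bystander: black roll of tape, 62 mm across, 19 mm high, lying flat; leave it where it is (origin at the centre of its underside)
Things that resemble listed ones, but are neither listed nor needed, are in the scene too. Of the things shaped like the pulley, the bare steel one is meant.

How it is judged:
By the outcome, as a careful person would: the job done as asked, in the order asked, and still so for the second after the job is handed in, with the robot touching nothing.
It also fails if it takes over 64 s, if anything falls off the work surface, if the arm or the gripper's body presses on something with over 40 N, if the wrist force passes 120 N, or if a joint passes its speed limit or range.

## Robot

A 6-joint arm with a two-finger parallel gripper is mounted at the origin on a cart in front of the work surface, level with it; the furniture and walls round the work are solid. World frame = base frame: x ahead of the robot, y to its left, z up, the work surface at z = 0. Lengths are in m, angles in rad, forces in N, time in s.
With the tool pointing down it reaches from about 0.325 to 0.9 m from the base axis. Payload 6.1 kg.
Tool frame: the origin (TCP) lies midway between the tips of the shut fingers; the grasp point (between the pads) lies 19 mm behind it; z points along the fingers, x is the direction in which the jaws open and shut, and the axes are right-handed (so a half turn about z gives the same grasp; the last joint's range is limited). The gripper opens to 87 mm and grips with 3 to 60 N. Pads are 19 mm wide; open, the fingers measure 117 mm over their backs; the gripper's body (75 mm by 190 mm) begins 51 mm behind the grasp point.
Start: joints at [-1.358, 0.22, 1.526, -0, 1.395, -0.126], TCP at [0.208, -0.589, 0.223] pointing down, gripper open.
Joint ranges: [-2.98, 2.98], [-0.91, 2.08], [0.09, 2.57], [-1.24, 4.39], [0.2, 2.65], [-2.68, 2.68]. Speed limits (rad/s): [2.57, 2.57, 3.01, 3.14, 3.14, 3.14].

## Interface

Orientations are given as a unit quaternion [x, y, z, w].
In Python, from station import bot gives the robot as it stands.
- The arm moves only by the shell command python3 -m pendant 'ROWS' [FORCE]. ROWS is text: rows parted by semicolons, each of 5 numbers parted by spaces: the gripper's target within -1 to 1 (shut at 1, half-way at 0, fully open at -1), then the shift along the tool's x, y, z in cm, then the turn about the tool's z in rad. A call has 1 to 8 rows; each row is the pose to reach, as a shift and turn from the pose measured when the call began, along the tool's axes at that moment; what a row does not reach only later rows make up. A row lasts 1/10 s, in which the tool goes at most 50 mm and 8.59 degrees, less where a joint would pass 70% of its speed; a pose out of reach is approached as far as the arm can. A call with a gripper value outside its range is refused whole. The fingers move at their own pace and stop on an object; FORCE is the grip in N (left out, the last holds). Time passes only in rows, so rows that repeat a pose let the fingers close. It gives the time, the measured TCP pose, the force and the opening at its end, in the units of the state.
- bot.sense(): the state, without advancing time (a new reading comes with each control period).
- bot.grab_frame(name): name is "scene" or "top" or "wrist"; returns (picture, depth): 420x560x3 uint8, red, green, blue; 420x560 float32, m along the optical axis (not along the pixel's ray), 0 where there is no reading.
- bot.camera_info(name): a dict with "mtx" (3x3 intrinsics, pixels), "R" (3x3) and "t" (3): a world point X has camera coordinates R X + t. Camera axes: x right, y down, z forward; pixel columns grow to the right and rows downward; lengths in m; the calibration is good to about 2 mm. A picture is of the moment at which its call begins: read the wrist's pose just before it. camera_info takes no time and is no camera call; for the wrist camera it gives the pose at the moment of the call.
- bot.sign_off(): hands the job in, once; it reports no verdict.
The state is a dict: "time": time; "joint_pos": joint angles; "dq": joint speeds; "tau": joint torques, N m; "ee_pos": TCP position; "tcp_rot": TCP orientation; "force": force on the tool from outside, world axes, zero at the start; "wrist_torque": the same for the moment, N m; "finger_gap": finger opening in m.
Only numpy, scipy, OpenCV 4.12 (cv2) and the standard library are available. Lean on these libraries where they do the work, as an engineer would, in place of code of your own. Each camera call takes 0.05 s, during which the arm holds its last target. There are 200 camera calls.

## Working session

There is one attempt and no reset: what is moved stays moved. The work goes in short steps, Python scripts to look and compute and a shell command to move; the robot and the scene stay as the last step left them, time stands still between calls to the robot, and variables do not carry over. Pictures are saved under pics/ and viewed, about 8 in all and at most 12, crops included, and the job is handed in when it is done.

```bash
ls; mkdir -p pics
python3 - <<'E'
from station import bot
import cv2,numpy as np
s=bot.sense();print(s)
for n in("scene","top"):
    p,d=bot.grab_frame(n);cv2.imwrite(f"pics/{n}0.png",p[:,:,::-1]);np.savez(f"pics/{n}0.npz",p=p,d=d)
    c=bot.camera_info(n);print(n,c)
E
```

```text
pics
{'time': 0.0, 'joint_pos': array([-1.35811264e+00,  2.21238760e-01,  1.52763233e+00,  8.20389357e-06,
        1.39467370e+00, -1.26098375e-01]), 'dq': array([ 7.22576925e-05, -8.77896270e-04, -6.96332224e-04,  5.90967900e-04,
        2.40754691e-04,  1.46505572e-04]), 'tau': array([-8.54862446e-04, -4.94613397e+01, -3.87377286e+01,  6.97297161e-02,
        5.73248276e-02, -1.40313455e-04]), 'ee_pos': array([ 0.20757894, -0.58886067,  0.22141819]), 'tcp_rot': array([ 8.16191152e-01, -5.77781144e-01, -7.16678743e-04, -6.62642577e-04]), 'force': array([ 0.6030925 , -0.46772122,  0.5382935 ]), 'wrist_torque': array([ 0.00378975,  0.01007064, -0.00525802]), 'finger_gap': 0.08699274882278682}
scene {'mtx': array([[537.4324755 ,   0.        , 272.53130216],
       [  0.        , 537.4324755 , 212.46679953],
       [  0.        ,   0.        ,   1.        ]]), 'R': array([[ 0.83671771, -0.54759483,  0.00658645],
       [-0.32650489, -0.50847872, -0.79677095],
       [ 0.43965672,  0.66452185, -0.60424554]]), 't': array([-0.58676736,  0.04991297,  1.60125037])}
top {'mtx': array([[384.78878294,   0.        , 275.8404816 ],
       [  0.        , 384.78878294, 209.7867544 ],
       [  0.        ,   0.        ,   1.        ]]), 'R': array([[ 0.02680452, -0.99933072, -0.02489244],
       [-0.99110122, -0.0233194 , -0.13105185],
       [ 0.13038366,  0.02818371, -0.99106295]]), 't': array([-0.34509915,  0.51355951,  0.87541229])}
```

View pics/scene0.png

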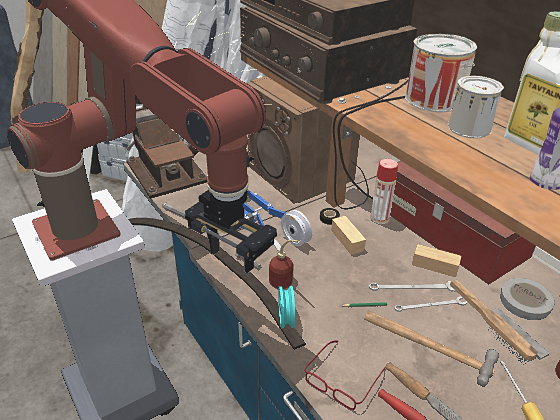

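View pics/top0.png

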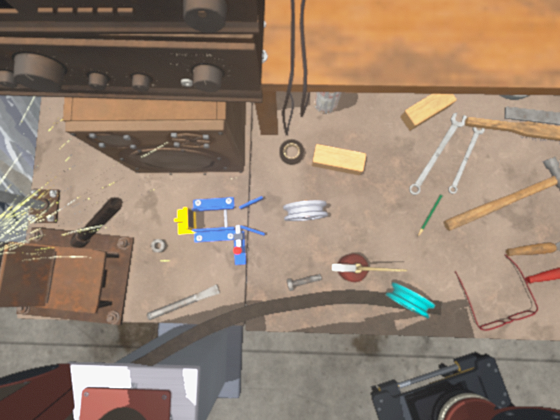

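The scene view has the steel pulley at (296,228), partly behind the gripper. The top view has the pulley at (306,210), the dock's cheeks at (213,203) and (213,236), the yellow stop at (183,220) and the red knob at (239,245). The teal pulley at (410,300) is a decoy, and the oil can is at (352,267).

```bash
cat > h.py <<'E'
import numpy as np,cv2
from station import bot
def cloud(d,c):
    v,u=np.mgrid[:d.shape[0],:d.shape[1]]
    P=np.stack([(u-c['mtx'][0,2])/c['mtx'][0,0]*d,(v-c['mtx'][1,2])/c['mtx'][1,1]*d,d],-1)
    return (P-c['t'])@c['R']     # R^T (P-t)
def proj(X,c):
    q=np.atleast_2d(X)@c['R'].T+c['t'];return (q@c['mtx'].T)[:,:2]/q[:,2:]
def ray(uv,z,c):
    uv=np.atleast_2d(uv);r=np.c_[uv,np.ones(len(uv))]@np.linalg.inv(c['mtx']).T@c['R'];o=-c['R'].T@c['t']
    return o+r*((z-o[2])/r[:,2])[:,None]
E
python3 - <<'E'
from h import *
f=np.load('pics/top0.npz');p,d=f['p'],f['d'];c=bot.camera_info('top')
W=cloud(d,c);hsv=cv2.cvtColor(p,cv2.COLOR_RGB2HSV);H,S,V=cv2.split(hsv)
box=lambda a,b,e,g:np.s_[b:g,a:e]
def rep(n,m):
    w=W[m&(d>0)];print(n,len(w),'med',np.median(w,0).round(4),'lo',np.percentile(w,2,0).round(4),'hi',np.percentile(w,98,0).round(4));return w
roi=np.zeros(d.shape,bool);roi[190:232,275:340]=1
print('bench z',np.median(W[150:200,180:190][...,2]), W[225:235,300:320,2].mean())
w=rep('pulley',roi&(W[...,2]>.03))
t=w[w[:,2]>.09];print('top',t.mean(0),len(t));
u,s,vt=np.linalg.svd(w[:,:2]-w[:,:2].mean(0),full_matrices=False);print('dir',vt[0],np.arctan2(vt[0][1],vt[0][0]))
roi[:]=0;roi[185:275,165:275]=1
b=rep('blue',roi&(H>100)&(H<125)&(S>120)&(W[...,2]>.015)&(W[...,2]<.035))
y=rep('yellow',roi&(H>22)&(H<35)&(S>150)&(W[...,2]>.06))
r=rep('red',roi&((H<8)|(H>172))&(S>150)&(W[...,2]>.04))
np.save('pics/b.npy',b)
im=p[180:280,150:350,::-1];cv2.imwrite('pics/crop1.png',cv2.resize(im,None,fx=4,fy=4,interpolation=cv2.INTER_CUBIC))
E
```

```text
bench z 0.0018613934431350684 0.008611989438155339
pulley 654 med [ 0.5188 -0.3973  0.087 ] lo [ 0.4996 -0.4429  0.0416] hi [ 0.537  -0.3536  0.0998]
top [ 0.51947419 -0.39890592  0.09518371] 235
dir [-0.11982911  0.99279453] 1.690914072644523
blue 287 med [ 0.5208 -0.2104  0.023 ] lo [ 0.4671 -0.2968  0.0162] hi [ 0.5491 -0.1416  0.0267]
yellow 106 med [ 0.4932 -0.1292  0.0711] lo [ 0.4708 -0.1346  0.0664] hi [ 0.5179 -0.1239  0.0747]
red 39 med [ 0.4251 -0.2471  0.0512] lo [ 0.4184 -0.2539  0.0465] hi [ 0.4304 -0.2399  0.0542]
```

View pics/crop1.png

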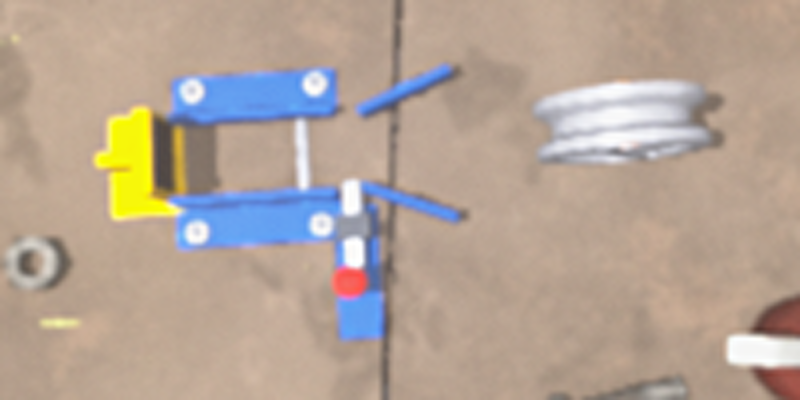

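Run:
```python
from h import *
c=bot.camera_info('top');f=np.load('pics/top0.npz');p,d=f['p'],f['d'];W=cloud(d,c)
g=lambda pts,z:ray(np.array(pts)/4+[150,180],z,c)
S=g([(191,91),(315,84),(197,232),(321,224)],.0255);print('screws',S.round(4))
L=g([(303,120),(303,188)],.003);print('lip',L.round(4))
F=g([(153,108),(153,190)],.070);print('buffer/stop top front',F.round(4))
K=g([(350,281)],.052)[0];print('knob',K.round(4))
x=(S[0]+S[2]-S[1]-S[3])[:2];x/=np.linalg.norm(x);y=np.array([-x[1],x[0]]);print('axis',x,'ang',np.arctan2(x[1],x[0]))
m=S.mean(0)[:2];o=L.mean(0)[:2]+20e-3*x; o=m+x*((o-m)@x);print('origin',o)
for n,P in(('knob',K[:2]),('pulley',np.array([.5188,-.398])),('stopL',F[0,:2]),('stopR',F[1,:2]),('s0',S[0,:2]),('s2',S[2,:2])):print(n,(P-o)@x,(P-o)@y)
# pulley flange tops
m=np.zeros(d.shape,bool);m[190:232,275:340]=1;w=W[m&(W[...,2]>.03)]
q=np.c_[(w[:,:2]-o)@x,(w[:,:2]-o)@y,w[:,2]];
for a in np.arange(-.26,-.14,.01):
    k=q[(q[:,0]>a)&(q[:,0]<a+.01)]
    if len(k)>5:print(a.round(3),len(k),k[:,1].min().round(4),k[:,1].max().round(4),k[:,2].max().round(4))
c2=bot.camera_info('wrist');print('wristcam pos',-c2['R'].T@c2['t'],c2['R'][2])
```

```text
screws [[ 0.5351 -0.1456  0.0255]
 [ 0.541  -0.2195  0.0255]
 [ 0.4515 -0.1537  0.0255]
 [ 0.458  -0.2266  0.0255]]
lip [[ 0.5222 -0.2097  0.003 ]
 [ 0.4808 -0.2115  0.003 ]]
buffer/stop top front [[ 0.5184 -0.135   0.07  ]
 [ 0.472  -0.1377  0.07  ]]
knob [ 0.4246 -0.2483  0.052 ]
axis [-0.08455611  0.99641872] ang 1.6554535255385472
origin [ 0.49680471 -0.19088823]
knob -0.051068659815365756 0.07680744309787184
pulley -0.20822988422664482 -0.004403946923171079
stopL 0.0538244057921012 -0.026288520746833178
stopR 0.05511799120652719 0.020178966571891183
s0 0.04185576237076715 -0.04200819287432566
s2 0.040923641811633674 0.042008192874325674
-0.26 25 -0.0219 0.0098 0.0756
-0.25 62 -0.0218 0.0101 0.0888
-0.24 70 -0.0212 0.01 0.0946
-0.23 67 -0.0212 0.0102 0.099
-0.22 83 -0.0214 0.0114 0.1028
-0.21 76 -0.02 0.0113 0.1021
-0.2 79 -0.0202 0.0119 0.1013
-0.19 68 -0.0199 0.0119 0.0958
-0.18 73 -0.019 0.0125 0.0906
-0.17 49 -0.0187 0.0129 0.0813
-0.16 13 -0.0146 0.1065 0.9263
wristcam pos [ 0.26959613 -0.56714647  0.38384036] [-0.23258754 -0.07967657 -0.96930629]
```

```bash
cat >> h.py <<'E'
O=np.array([.4967,-.1900]);A=1.6555
X=np.array([np.cos(A),np.sin(A)]);Y=np.array([-X[1],X[0]])
def todock(P):
    P=np.atleast_2d(P)[:,:2]-O;return np.c_[P@X,P@Y]
def togo(tx,ty,tz,yaw=None):
    """shift (cm) along tool axes + turn to get TCP to world tx,ty,tz with tool-x heading yaw"""
    from scipy.spatial.transform import Rotation as R
    s=bot.sense();M=R.from_quat(s['tcp_rot']).as_matrix()
    d=M.T@(np.array([tx,ty,tz])-s['ee_pos'])*100
    a=np.arctan2(M[1,0],M[0,0]);print('t',s['time'],'tcp',s['ee_pos'].round(4),'dock',todock(s['ee_pos'])[0].round(4),'yaw',a.round(4),'F',s['force'].round(2))
    print('shift cm',d.round(2),'turn',None if yaw is None else -((yaw-a+np.pi)%(2*np.pi)-np.pi))
E
python3 - <<'E'
from h import *
c=bot.camera_info('top');f=np.load('pics/top0.npz');W=cloud(f['d'],c)
w=W[245:290,325:410];w=w[(w[...,2]>.04)&(w[...,2]<.25)]
for z in(.04,.1,.15):
    k=w[w[:,2]>z];print(z,k.min(0).round(3),k.max(0).round(3))
togo(.529,-.4824,.22,.119)
E
```

```text
0.04 [ 0.348 -0.62   0.04 ] [ 0.425 -0.455  0.192]
0.1 [ 0.387 -0.584  0.103] [ 0.401 -0.455  0.192]
0.15 [ 0.391 -0.584  0.151] [ 0.397 -0.527  0.192]
t 0.1 tcp [ 0.2076 -0.5889  0.2216] dock [-0.3731  0.3218] yaw -1.232 F [ 0.01 -0.68 -0.73]
shift cm [  0.63 -33.85   0.16] turn -1.350977678602776
```

```bash
python3 -m pendant '0.8 0 -4 -2 -0.14; 0.8 0 -8 -3 -0.28; 0.8 0.2 -12 -3 -0.42; 0.8 0.3 -16 -3 -0.56; 0.8 0.4 -20 -3 -0.7; 0.8 0.5 -24 -3 -0.84; 0.8 0.6 -28 -3 -0.98; 0.8 0.6 -32 -3 -1.12' 10; python3 -c "
from h import *
togo(.529,-.4824,.1,.119)"
```

```text
time: 0.9
ee_pos: [0.5127, -0.4874, 0.2508]
tcp_rot: [0.999, -0.053, -0.001, -0.001]
force: [0.6, -0.1, 0.6]
finger_gap: 0.031
t 0.9 tcp [ 0.5127 -0.4874  0.2508] dock [-0.2977  0.0092] yaw -0.1063 F [ 0.62 -0.11  0.57]
shift cm [ 1.59 -0.63 15.08] turn -0.22529175362263576
```

```bash
python3 -m pendant '0.8 0.8 -0.3 0 -0.12; 0.8 1.59 -0.63 1 -0.225; 0.8 1.59 -0.63 4 -0.225; 0.8 1.59 -0.63 8 -0.225; 0.8 1.59 -0.63 12 -0.225; 0.8 1.59 -0.63 15 -0.225; 0.8 1.59 -0.63 15 -0.225' ; python3 -c "
from h import *
togo(.529,-.4824,.042,.119)
for n in('wrist','top'):
  p,d=bot.grab_frame(n);cv2.imwrite('pics/%s2.png'%n,p[:,:,::-1]);np.savez('pics/%s2.npz'%n,p=p,d=d)
"
```

```text
time: 1.6
ee_pos: [0.5258, -0.4789, 0.0935]
tcp_rot: [0.998, 0.059, -0.004, -0.006]
force: [-0.3, 0.8, -0.5]
finger_gap: 0.0089
t 1.6 tcp [ 0.5258 -0.4789  0.0935] dock [-0.2903 -0.0046] yaw 0.1188 F [-0.31  0.85 -0.52]
shift cm [0.31 0.45 5.14] turn -0.0002458609978694959
```

View pics/wrist2.png

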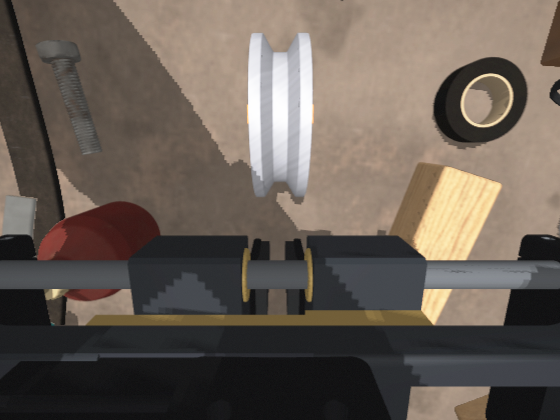

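The wrist view shows the pulley at (280,115), centred ahead of the gap between the fingers at (278,270) and aligned with them. The oil can at (100,240) is clear to the left.

```bash
python3 -m pendant '0.8 0.31 0.45 1.5 0; 0.8 0.31 0.45 3.5 0; 0.8 0.31 0.45 5.15 0;0.8 0.31 0.45 5.15 0;0.8 0.31 0.1 5.15 0;0.8 0.31 -0.2 5.15 0;0.8 0.31 -0.5 5.15 0;0.8 0.31 -0.7 5.15 0' ; python3 -c "
from h import *
p,d=bot.grab_frame('wrist');c=bot.camera_info('wrist');W=cloud(d,c)
hsv=cv2.cvtColor(p,cv2.COLOR_RGB2HSV)
m=(W[...,2]>.05)&(W[...,2]<.105)&(abs(W[...,0]-.515)<.06)&(abs(W[...,1]+.40)<.062)&(hsv[...,1]<60)
w=W[m];q=np.c_[todock(w),w[:,2]];print(len(q),np.percentile(q,[1,50,99],axis=0).round(4))
u,s,vt=np.linalg.svd(q[:,:2]-q[:,:2].mean(0),full_matrices=False);print(vt[0])
togo(.529,-.4824,.042,.119)"
```

```text
time: 2.5
ee_pos: [0.5313, -0.4746, 0.05]
tcp_rot: [0.998, 0.059, -0.001, -0.001]
force: [0.1, 0.4, 0.4]
finger_gap: 0.0085
16610 [[-0.2562 -0.0184  0.0641]
 [-0.2096 -0.0015  0.0905]
 [-0.1698  0.014   0.1003]]
[-0.99868139 -0.05133687]
t 2.55 tcp [ 0.5312 -0.4743  0.0498] dock [-0.2862 -0.0104] yaw 0.1191 F [ 0.89  0.88 -0.67]
shift cm [-0.32  0.78  0.78] turn 0.00010351201140545996
```

```bash
python3 -m pendant '0.8 -0.2 -0.1 0.5 0; 0.8 -0.4 -0.3 0.8 0; 0.8 -0.4 -0.5 0.8 0;0.8 -0.4 -0.8 0.8 0;0.8 -0.4 -1.1 0.8 0;0.8 -0.4 -1.4 0.8 0;0.8 -0.4 -1.7 0.8 0;0.8 -0.4 -2.0 0.8 0' ; python3 -c "
from h import *
togo(.529,-.4824,.042,.119)"
```

```text
time: 3.35
ee_pos: [0.5249, -0.4546, 0.0421]
tcp_rot: [0.998, 0.06, -0.001, -0.002]
force: [-0.2, -0.5, 0.9]
finger_gap: 0.0084
t 3.35 tcp [ 0.5249 -0.4546  0.0421] dock [-0.266  -0.0058] yaw 0.1192 F [-0.25 -0.46  0.86]
shift cm [ 0.07  2.81 -0.  ] turn 0.00017347966520731006
```

```bash
python3 -m pendant '0.8 0 -0.2 0 0; 0.8 0 -0.5 0 0; 0.8 0 -0.8 0 0;0.8 0 -1.2 0 0;0.8 0 -1.6 0 0;0.8 0 -2 0 0;0.8 0 -2.4 0 0;0.8 0 -2.8 0 0'
cat > look.py <<'E'
from h import *
import sys
p,d=bot.grab_frame('wrist');c=bot.camera_info('wrist');W=cloud(d,c)
s=bot.sense();t=todock(s['ee_pos'])[0]
hsv=cv2.cvtColor(p,cv2.COLOR_RGB2HSV)
D=todock(W.reshape(-1,3)).reshape(*d.shape,2)
e=D-t
m=(d>0)&(W[...,2]>.065)&(W[...,2]<.106)&(abs(e[...,1])<.04)&(e[...,0]>.01)&(e[...,0]<.16)&(hsv[...,1]<60)
m&=D[...,0]<.0505
q=np.c_[D[m],W[m][:,2]];print(len(q),'pct',np.percentile(q,[1,50,99],axis=0).round(4).tolist())
k=q[q[:,2]>.09]; print('top mean',k.mean(0).round(4))
# circle fit of outer rim in x-z -> centre x
xs=np.arange(q[:,0].min(),q[:,0].max(),.004);P=np.array([[x+.002,np.percentile(q[(q[:,0]>=x)&(q[:,0]<x+.004)][:,2],97)] for x in xs if ((q[:,0]>=x)&(q[:,0]<x+.004)).sum()>20])
from scipy.optimize import least_squares
r=least_squares(lambda v:np.hypot(P[:,0]-v[0],P[:,1]-v[1])-.05,[k[:,0].mean(),.05],loss='soft_l1',f_scale=.001);print('centre x,z',r.x.round(4))
for x in np.arange(r.x[0]-.035,r.x[0]+.036,.014):
    g=q[(abs(q[:,0]-x)<.005)]
    if len(g)>30:print('x',x.round(4),'mid y',(np.percentile(g[:,1],[1,99])).mean().round(4),'w',np.ptp(np.percentile(g[:,1],[1,99])).round(4))
togo(.529,-.4824,.042,.119)
if len(sys.argv)>1:cv2.imwrite('pics/%s.png'%sys.argv[1],p[:,:,::-1])
E
python3 look.py
```

```text
time: 4.15
ee_pos: [0.5216, -0.4264, 0.0421]
tcp_rot: [0.998, 0.06, -0.001, -0.002]
force: [-0.2, -0.6, 0.1]
finger_gap: 0.0085
17248 pct [[-0.2187, -0.0166, 0.068], [-0.1713, -0.0007, 0.0909], [-0.1332, 0.0152, 0.1005]]
top mean [-0.1744 -0.0008  0.0957]
centre x,z [-0.1758  0.051 ]
x -0.2108 mid y -0.0019 w 0.0307
x -0.1968 mid y -0.0016 w 0.0311
x -0.1828 mid y -0.0011 w 0.0312
x -0.1688 mid y -0.0006 w 0.0314
x -0.1548 mid y -0.0001 w 0.0313
x -0.1408 mid y 0.0003 w 0.0311
t 4.2 tcp [ 0.5215 -0.4257  0.042 ] dock [-0.237  -0.0048] yaw 0.1195 F [ 0.03 -0.31 -0.36]
shift cm [ 0.07  5.71 -0.02] turn 0.0005242836929535422
```

```bash
python3 -m pendant '0.8 0 -0.3 0 0.005; 0.8 0 -0.7 0 0.01; 0.8 0 -1.1 0 0.015;0.8 0 -1.5 0 0.02;0.8 0 -2 0 0.025;0.8 0 -2.5 0 0.03;0.8 0 -3 0 0.035;0.8 0 -3.5 0 0.035' ; python3 look.py w3
```

```text
time: 5.0
ee_pos: [0.5173, -0.3905, 0.0421]
tcp_rot: [0.999, 0.042, -0.001, -0.002]
force: [0.9, -0.2, 0.2]
finger_gap: 0.0084
17291 pct [[-0.1818, -0.0153, 0.0677], [-0.1346, 0.0008, 0.0909], [-0.0965, 0.0166, 0.1004]]
top mean [-0.1378  0.0006  0.0957]
centre x,z [-0.1392  0.051 ]
x -0.1742 mid y -0.0007 w 0.0308
x -0.1602 mid y -0.0003 w 0.0313
x -0.1462 mid y 0.0002 w 0.0313
x -0.1322 mid y 0.0007 w 0.0313
x -0.1182 mid y 0.0012 w 0.0311
x -0.1042 mid y 0.0017 w 0.0312
t 5.05 tcp [ 0.5173 -0.3897  0.042 ] dock [-0.2007 -0.0036] yaw 0.0849 F [-0.32  0.28 -0.7 ]
shift cm [ 0.38  9.34 -0.04] turn -0.03412735267273215
```

View pics/w3.png

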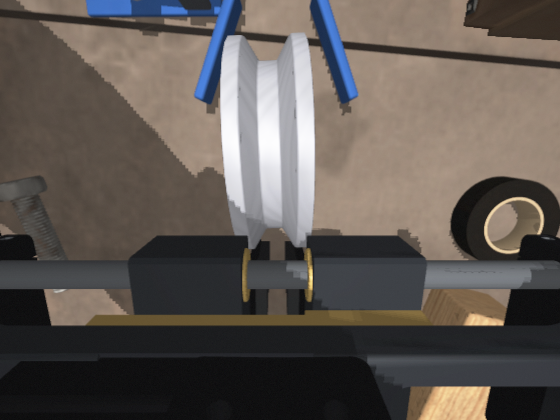

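The wrist view shows the pulley at (268,140) just entering the mouth, with the flare tips at (203,97) and (350,97). It is slightly left of the finger gap. I'll check the mouth's centre in the same frame.

Run:
```python
from h import *
p,d=bot.grab_frame('wrist');c=bot.camera_info('wrist');W=cloud(d,c)
h=cv2.cvtColor(p,cv2.COLOR_RGB2HSV);m=(h[...,0]>100)&(h[...,0]<125)&(h[...,1]>120)&(d>0)&(W[...,2]>.017)&(W[...,2]<.032)
w=W[m];q=todock(w);print(np.percentile(w[:,2],[5,50,95]))
for x in np.arange(-.112,-.03,.008):
    k=q[abs(q[:,0]-x)<.004,1];a=k[k<0];b=k[k>0]
    if len(a)>5 and len(b)>5:print(x.round(3),a.min().round(4),a.max().round(4),b.min().round(4),b.max().round(4),'mid',((a.max()+b.min())/2).round(4))
```

```text
[0.0186893  0.02375158 0.02504904]
-0.112 -0.048 -0.0404 0.0377 0.0443 mid -0.0014
-0.104 -0.0469 -0.0376 0.0346 0.0427 mid -0.0015
-0.096 -0.0432 -0.0342 0.0312 0.0394 mid -0.0015
-0.088 -0.0397 -0.0309 0.0282 0.0361 mid -0.0013
-0.08 -0.0368 -0.0277 0.025 0.0331 mid -0.0013
-0.072 -0.0339 -0.0244 0.0217 0.0305 mid -0.0013
-0.064 -0.0308 -0.022 0.019 0.0282 mid -0.0015
```

```bash
python3 -m pendant '0.8 -0.1 -0.3 0 0.01; 0.8 -0.2 -0.7 0 0.02; 0.8 -0.3 -1.1 0 0.03;0.8 -0.3 -1.5 0 0.03;0.8 -0.3 -1.9 0 0.03;0.8 -0.3 -2.3 0 0.03;0.8 -0.3 -2.7 0 0.03;0.8 -0.3 -3.1 0 0.03' ; python3 look.py
```

```text
time: 5.9
ee_pos: [0.5116, -0.3591, 0.0421]
tcp_rot: [1.0, 0.028, -0.001, -0.002]
force: [0.2, -0.1, -0.6]
finger_gap: 0.0087
17273 pct [[-0.1502, -0.0141, 0.068], [-0.1028, 0.0021, 0.0909], [-0.0645, 0.0176, 0.1004]]
top mean [-0.1058  0.0017  0.0957]
centre x,z [-0.1072  0.051 ]
x -0.1422 mid y 0.0004 w 0.0309
x -0.1282 mid y 0.0009 w 0.0312
x -0.1142 mid y 0.0014 w 0.0312
x -0.1002 mid y 0.0017 w 0.0312
x -0.0862 mid y 0.0023 w 0.0311
x -0.0722 mid y 0.0028 w 0.0312
t 5.95 tcp [ 0.5116 -0.3584  0.0421] dock [-0.1691 -0.0006] yaw 0.0554 F [-0.7   0.51  0.59]
shift cm [ 1.05 12.47 -0.06] turn -0.06362658145616562
```

```bash
python3 -m pendant '0.8 0 -0.3 0 0; 0.8 0 -0.6 0 0; 0.8 0 -0.9 0 0;0.8 0 -1.2 0 0;0.8 -0.05 -1.5 0 0;0.8 -0.05 -1.8 0 0;0.8 -0.05 -2.1 0 0;0.8 -0.05 -2.4 0 0' ; python3 look.py
```

```text
time: 6.75
ee_pos: [0.5097, -0.3342, 0.0421]
tcp_rot: [1.0, 0.028, -0.001, -0.002]
force: [-0.1, -0.7, -0.4]
finger_gap: 0.0089
17215 pct [[-0.1264, -0.0138, 0.0677], [-0.0784, 0.0021, 0.0909], [-0.0401, 0.0173, 0.1004]]
top mean [-0.0814  0.0019  0.0957]
centre x,z [-0.0829  0.051 ]
x -0.1179 mid y 0.0017 w 0.0307
x -0.1039 mid y 0.0018 w 0.0312
x -0.0899 mid y 0.0018 w 0.0311
x -0.0759 mid y 0.0017 w 0.0312
x -0.0619 mid y 0.0018 w 0.0312
x -0.0479 mid y 0.0017 w 0.031
t 6.8 tcp [ 0.5097 -0.3337  0.0421] dock [-0.1443 -0.0008] yaw 0.0555 F [0.37 1.02 0.28]
shift cm [ 1.1  14.95 -0.08] turn -0.06345561440442227
```

```bash
python3 -m pendant '0.8 0 -0.3 0 -0.01; 0.8 0 -0.7 0 -0.02; 0.8 0 -1.1 0 -0.03;0.8 -0.05 -1.5 0 -0.03;0.8 -0.05 -1.9 0 -0.03;0.8 -0.05 -2.3 0 -0.03;0.8 -0.05 -2.7 0 -0.03;0.8 -0.1 -3.1 0 -0.03' ; python3 look.py; python3 -m pendant '0.8 0 -0.3 0 0; 0.8 0 -0.5 0 0; 0.8 0 -0.7 0 0;0.8 0 -0.9 0 0;0.8 0 -1.1 0 0;0.8 0 -1.3 0 0'; python3 look.py
```

```text
time: 7.6
ee_pos: [0.507, -0.3025, 0.0423]
tcp_rot: [0.999, 0.043, -0.001, -0.003]
force: [0.5, 0.3, 0.3]
finger_gap: 0.0085
17128 pct [[-0.0937, -0.0136, 0.0681], [-0.0466, 0.002, 0.0909], [-0.0084, 0.0175, 0.1004]]
top mean [-0.0498  0.002   0.0957]
centre x,z [-0.0511  0.051 ]
x -0.0861 mid y 0.002 w 0.0306
x -0.0721 mid y 0.0019 w 0.0311
x -0.0581 mid y 0.002 w 0.0312
x -0.0441 mid y 0.002 w 0.0312
x -0.0301 mid y 0.0019 w 0.031
x -0.0161 mid y 0.0019 w 0.031
t 7.65 tcp [ 0.5068 -0.3018  0.0422] dock [-0.1123 -0.0006] yaw 0.0858 F [ 0.55 -0.12  0.61]
shift cm [ 0.66 18.18 -0.1 ] turn -0.0331616709028113
time: 8.25
ee_pos: [0.5057, -0.2888, 0.0423]
tcp_rot: [0.999, 0.043, -0.001, -0.003]
force: [0.0, -0.7, 0.8]
finger_gap: 0.0088
17129 pct [[-0.0807, -0.0138, 0.0677], [-0.0333, 0.0019, 0.0909], [0.0051, 0.0173, 0.1005]]
top mean [-0.0364  0.0018  0.0957]
centre x,z [-0.0377  0.051 ]
x -0.0727 mid y 0.0019 w 0.0306
x -0.0587 mid y 0.0018 w 0.0311
x -0.0447 mid y 0.0019 w 0.0312
x -0.0307 mid y 0.0017 w 0.0312
x -0.0167 mid y 0.0017 w 0.0311
x -0.0027 mid y 0.0018 w 0.031
t 8.3 tcp [ 0.5057 -0.2885  0.0422] dock [-0.0989 -0.0006] yaw 0.0859 F [-0.17 -0.8  -0.32]
shift cm [ 0.66 19.52 -0.1 ] turn -0.03309737615326114
```

```bash
python3 -m pendant '0.8 0 -0.2 0 0; 0.8 0 -0.4 0 0; 0.8 0 -0.6 0 0;0.8 0 -0.8 0 0'; python3 -m pendant '0.8 0 -0.2 0 0; 0.8 0 -0.4 0 0; 0.8 0 -0.6 0 0;0.8 0 -0.8 0 0';python3 look.py;python3 -m pendant '0.8 0 -0.2 0 0; 0.8 0 -0.4 0 0; 0.8 0 -0.6 0 0;0.8 0 -0.8 0 0';  python3 look.py
```

```text
time: 8.7
ee_pos: [0.5063, -0.2828, 0.044]
tcp_rot: [0.999, 0.043, 0.0, -0.001]
force: [0.2, -4.1, 2.2]
finger_gap: 0.0084
time: 9.1
ee_pos: [0.5053, -0.2741, 0.0436]
tcp_rot: [0.999, 0.043, -0.0, -0.001]
force: [0.2, -0.7, 0.3]
finger_gap: 0.0087
17628 pct [[-0.0664, -0.0135, 0.0689], [-0.0181, 0.0022, 0.0936], [0.0202, 0.0176, 0.1031]]
top mean [-0.0211  0.0021  0.0968]
centre x,z [-0.0228  0.0536]
x -0.0578 mid y 0.0017 w 0.0306
x -0.0438 mid y 0.0019 w 0.0312
x -0.0298 mid y 0.002 w 0.0311
x -0.0158 mid y 0.002 w 0.0312
x -0.0018 mid y 0.0021 w 0.0311
x 0.0122 mid y 0.0022 w 0.0309
t 9.15 tcp [ 0.5051 -0.2735  0.0434] dock [-0.0839 -0.0013] yaw 0.0858 F [-0.45  1.36 -0.05]
shift cm [ 0.59 21.02  0.06] turn -0.033218566269201055
time: 9.55
ee_pos: [0.5042, -0.2651, 0.0432]
tcp_rot: [0.999, 0.043, -0.001, -0.002]
force: [-0.7, 1.1, 0.7]
finger_gap: 0.0087
18299 pct [[-0.0435, -0.0135, 0.0688], [0.0023, 0.0023, 0.0911], [0.0393, 0.0175, 0.1005]]
top mean [0.0021 0.002  0.0957]
centre x,z [0.0009 0.0511]
x -0.0341 mid y 0.002 w 0.0311
x -0.0201 mid y 0.0019 w 0.0309
x -0.0061 mid y 0.002 w 0.031
x 0.0079 mid y 0.0019 w 0.0311
x 0.0219 mid y 0.002 w 0.031
x 0.0359 mid y 0.0022 w 0.0312
t 9.6 tcp [ 0.5042 -0.2649  0.0432] dock [-0.0752 -0.0012] yaw 0.086 F [ 0.23  0.8  -0.12]
shift cm [6.000e-01 2.189e+01 2.000e-02] turn -0.033004552549519506
```

```bash
python3 -m pendant '0.8 0 -0.3 0 0; 0.8 0 -0.6 0 0; 0.8 0 -0.9 0 0;0.8 0 -1.2 0 0;0.8 0 -1.3 0 0;0.8 0 -1.4 0 0;0.8 0 -1.4 0 0';python3 -m pendant '0.8 0 -0.1 0 0; 0.8 0 -0.15 0 0; 0.8 0 -0.15 0 0'
```

```text
time: 10.3
ee_pos: [0.5031, -0.2508, 0.0433]
tcp_rot: [0.999, 0.043, -0.001, -0.002]
force: [0.4, -0.5, 0.3]
finger_gap: 0.009
time: 10.6
ee_pos: [0.503, -0.2495, 0.0433]
tcp_rot: [0.999, 0.043, -0.0, -0.002]
force: [1.3, -1.3, -0.6]
finger_gap: 0.0089
```

```bash
python3 -m pendant '0.8 0 -0.05 0 0; 0.8 0 -0.1 0 0; 0.8 0 -0.15 0 0; 0.8 0 -0.15 0 0';python3 -m pendant '0.8 0 -0.05 0 0; 0.8 0 -0.1 0 0; 0.8 0 -0.15 0 0; 0.8 0 -0.15 0 0'
```

```text
time: 11.0
ee_pos: [0.5031, -0.2493, 0.0436]
tcp_rot: [0.999, 0.043, -0.0, -0.001]
force: [0.5, -6.3, -2.5]
finger_gap: 0.0086
time: 11.4
ee_pos: [0.5033, -0.2492, 0.0439]
tcp_rot: [0.999, 0.043, 0.0, 0.001]
force: [1.3, -7.2, -3.0]
finger_gap: 0.009
```

```bash
python3 -m pendant '0.8 0 -0.15 0 0; 0.8 0 -0.2 0 0; 0.8 0 -0.22 0 0; 0.8 0 -0.22 0 0;0.8 0 -0.22 0 0;0.8 0 -0.22 0 0;0.8 0 -0.22 0 0;0.8 0 -0.22 0 0';python3 -m pendant '0.8 0 -0.22 0 0;0.8 0 -0.24 0 0;0.8 0 -0.24 0 0;0.8 0 -0.24 0 0;0.8 0 -0.24 0 0;0.8 0 -0.24 0 0'; python3 look.py
```

```text
time: 12.2
ee_pos: [0.5036, -0.2492, 0.0444]
tcp_rot: [0.999, 0.043, 0.001, 0.002]
force: [-0.1, -9.4, -2.0]
finger_gap: 0.0089
time: 12.8
ee_pos: [0.5038, -0.2491, 0.045]
tcp_rot: [0.999, 0.043, 0.002, 0.005]
force: [-0.1, -10.6, -3.1]
finger_gap: 0.0084
16748 pct [[-0.0477, -0.0132, 0.0684], [0.0064, 0.0026, 0.0913], [0.0443, 0.018, 0.1009]]
top mean [0.003  0.0024 0.0958]
centre x,z [0.0014 0.0515]
x -0.0336 mid y 0.0019 w 0.0305
x -0.0196 mid y 0.0021 w 0.031
x -0.0056 mid y 0.0023 w 0.0311
x 0.0084 mid y 0.0024 w 0.0313
x 0.0224 mid y 0.0026 w 0.031
x 0.0364 mid y 0.0026 w 0.0311
t 12.85 tcp [ 0.5038 -0.2491  0.045 ] dock [-0.0595 -0.0021] yaw 0.0861 F [-0.09 -8.93 -3.22]
shift cm [ 0.5  23.45  0.51] turn -0.032920509612116344
```

```bash
python3 -m pendant '0.8 0 0.3 0 0; 0.8 0 1 0 0; 0.8 0 2.5 0 0; 0.8 0 4 -1 0;1 -1 4 -4 0;1 -4 4 -7 0;1 -8 3 -9 0;1 -12 1 -9 0'
python3 - <<'E'
from h import *
p,d=bot.grab_frame('top');c=bot.camera_info('top');W=cloud(d,c)
h=cv2.cvtColor(p,cv2.COLOR_RGB2HSV)
m=((h[...,0]<8)|(h[...,0]>172))&(h[...,1]>150)&(W[...,2]>.04)&(W[...,2]<.06);m[:225]=0;m[260:]=0;m[:,:220]=0;m[:,260:]=0
print(m.sum(), todock(W[m]).mean(0) if m.any() else '')
P=O-.050*X+.116*Y;togo(*P,.1,.0847)
cv2.imwrite('pics/top5.png',cv2.resize(p[150:300,130:350,::-1],None,fx=3.5,fy=3.5))
E
```

```text
time: 13.65
ee_pos: [0.3859, -0.2721, 0.1393]
tcp_rot: [0.999, 0.043, 0.004, 0.008]
force: [-1.1, -0.3, 1.2]
finger_gap: 0.0005
1 [-0.05528834  0.07180592]
t 13.7 tcp [ 0.3779 -0.2658  0.1343] dock [-0.0654  0.1248] yaw 0.0858 F [ 0.3   1.77 -3.73]
shift cm [ 0.88 -1.56  3.42] turn 0.001064842666810062
```

View pics/top5.png

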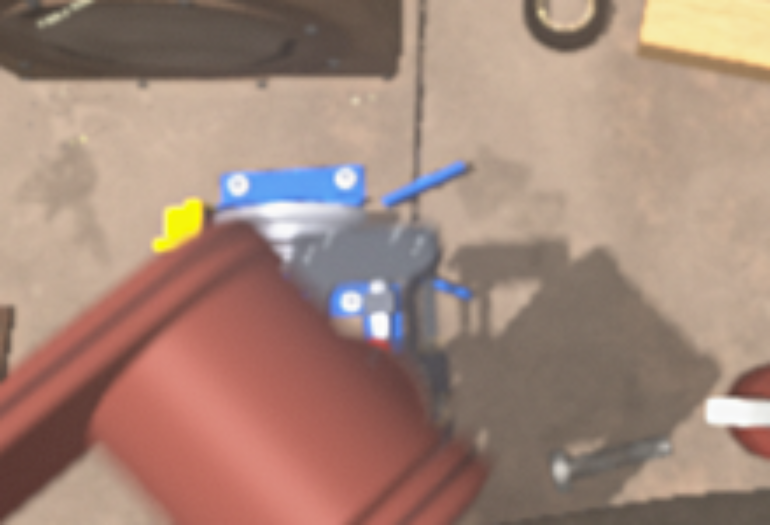

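The top view shows the pulley upright in the dock at (290,215), against the yellow stop at (180,225). The knob's red edge is at (380,343), partly hidden by the arm.

```bash
python3 -m pendant '1 0.4 -0.8 0 0; 1 0.88 -1.56 1 0; 1 0.88 -1.56 4 0; 1 0.88 -1.56 7 0;1 0.88 -1.56 9.4 0;1 0.88 -1.56 9.4 0;1 0.88 -1.56 9.4 0'
python3 - <<'E'
from h import *
p,d=bot.grab_frame('wrist');c=bot.camera_info('wrist');W=cloud(d,c)
h=cv2.cvtColor(p,cv2.COLOR_RGB2HSV)
m=((h[...,0]<8)|(h[...,0]>172))&(h[...,1]>150)&(W[...,2]>.03)&(W[...,2]<.06)
q=todock(W[m]);print(m.sum(), q.mean(0),q.min(0),q.max(0))
P=O-.050*X+.116*Y;togo(*P,.04,.0847)
cv2.imwrite('pics/w6.png',p[...,::-1])
E
```

```text
time: 14.4
ee_pos: [0.3861, -0.2499, 0.0399]
tcp_rot: [0.999, 0.043, -0.001, 0.002]
force: [0.7, -0.4, 0.1]
finger_gap: 0.0004<stdin>:5: RuntimeWarning: Mean of empty slice.
  ret = um.true_divide(
Traceback (most recent call last):
ValueError: zero-size array to reduction operation minimum which has no identity
```

```bash
python3 -m pendant '1 0.3 0 0 0; 1 0.6 0 0 0; 1 0.9 0 0 0; 1 1.2 0 0 0;1 1.5 0 0 0;1 1.8 0 0 0;1 2.1 0 0 0;1 2.4 0 0 0'; python3 -c "
from h import *
togo(.5,-.2,.04)"; python3 -m pendant '1 0.4 0 0 0; 1 0.7 0 0 0; 1 1.0 0 0 0; 1 1.3 0 0 0;1 1.6 0 0 0;1 1.9 0 0 0;1 2.2 0 0 0;1 2.5 0 0 0'
python3 - <<'E'
from h import *
togo(.5,-.2,.04)
p,d=bot.grab_frame('top');
cv2.imwrite('pics/top6.png',cv2.resize(p[150:300,130:350,::-1],None,fx=3.5,fy=3.5))
E
```

```text
time: 15.25
ee_pos: [0.4103, -0.2484, 0.0408]
tcp_rot: [0.999, 0.043, -0.001, 0.003]
force: [-1.5, -0.2, 1.8]
finger_gap: 0.0006
t 15.25 tcp [ 0.4103 -0.2484  0.0408] dock [-0.0509  0.091 ] yaw 0.0865 F [-1.46 -0.16  1.76]
shift cm [ 9.35 -4.05  0.04] turn None
time: 16.05
ee_pos: [0.4354, -0.2462, 0.0407]
tcp_rot: [0.999, 0.043, -0.001, 0.003]
force: [-2.4, -0.9, 1.5]
finger_gap: 0.0008
t 16.05 tcp [ 0.4354 -0.2462  0.0407] dock [-0.0508  0.0658] yaw 0.0865 F [-2.37 -0.86  1.47]
shift cm [ 6.83 -4.05  0.03] turn None
```

View pics/top6.png

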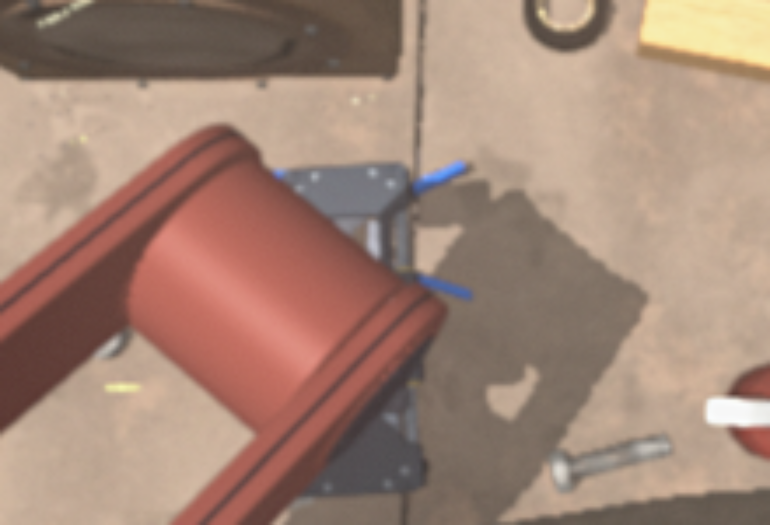

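The top view shows the gripper over the dock with the bolt hidden under it, and nothing else disturbed. The 2 N on the tool matches the bolt's friction as it slides.

```bash
python3 -m pendant '1 0.2 0 0 0; 1 0.4 0 0 0; 1 0.6 0 0 0; 1 0.6 0 0 0'; python3 -m pendant '1 0.15 0 0 0; 1 0.3 0 0 0;1 0.3 0 0 0'; python3 -m pendant '1 0.15 0 0 0; 1 0.3 0 0 0;1 0.3 0 0 0'; python3 -c "
from h import *
togo(.5,-.2,.04)"
```

```text
time: 16.5
ee_pos: [0.4421, -0.2456, 0.0407]
tcp_rot: [0.999, 0.043, -0.0, 0.003]
force: [-1.5, -0.1, 0.5]
finger_gap: 0.0008
time: 16.8
ee_pos: [0.4453, -0.2453, 0.0407]
tcp_rot: [0.999, 0.043, -0.0, 0.003]
force: [-0.6, -0.3, 0.5]
finger_gap: 0.0003
time: 17.1
ee_pos: [0.4485, -0.245, 0.0407]
tcp_rot: [0.999, 0.043, -0.0, 0.003]
force: [-2.1, -0.5, 0.8]
finger_gap: 0.0005
t 17.1 tcp [ 0.4485 -0.245   0.0407] dock [-0.0508  0.0527] yaw 0.0866 F [-2.15 -0.5   0.77]
shift cm [ 5.52 -4.04  0.04] turn None
```

```bash
python3 -m pendant '1 0.15 0 0 0; 1 0.3 0 0 0;1 0.3 0 0 0'; python3 -m pendant '1 0.15 0 0 0; 1 0.3 0 0 0;1 0.3 0 0 0';python3 -m pendant '1 0.15 0 0 0; 1 0.25 0 0 0;1 0.25 0 0 0'; python3 -c "
from h import *
togo(.5,-.2,.04)"
```

```text
time: 17.4
ee_pos: [0.4518, -0.2448, 0.0407]
tcp_rot: [0.999, 0.043, -0.0, 0.003]
force: [-1.1, -0.1, 0.5]
finger_gap: 0.0001
time: 17.7
ee_pos: [0.4526, -0.2447, 0.0406]
tcp_rot: [0.999, 0.044, -0.003, 0.003]
force: [-12.0, -1.2, 6.7]
finger_gap: 0.0005
time: 18.0
ee_pos: [0.4526, -0.2447, 0.0405]
tcp_rot: [0.999, 0.044, -0.006, 0.003]
force: [-13.5, -1.9, 9.8]
finger_gap: 0.0001
t 18.0 tcp [ 0.4526 -0.2447  0.0405] dock [-0.0507  0.0485] yaw 0.0879 F [-13.52  -1.89   9.84]
shift cm [ 5.11 -4.03 -0.02] turn None
```

```bash
python3 -m pendant '1 -0.3 0 0 0; 1 -1 0 0 0; 1 -2 0 -0.5 0; 1 -3 0 -2 0;1 -4 0 -6 0;1 -6 0 -10 0;1 -7 4 -14 0;1 -7 8 -16 0'; python3 -m pendant '1 0 4 0 0;1 0 8 0 0;1 0 12 0 0;1 0 16 0 0;1 0 16 0 0'
python3 - <<'E'
from h import *
p,d=bot.grab_frame('top');c=bot.camera_info('top');W=cloud(d,c)
h=cv2.cvtColor(p,cv2.COLOR_RGB2HSV)
m=((h[...,0]<8)|(h[...,0]>172))&(h[...,1]>150)&(W[...,2]>.03)&(W[...,2]<.065);m[:200]=0;m[265:]=0;m[:,:215]=0;m[:,265:]=0
print(m.sum(), todock(W[m]).mean(0), W[m].mean(0) if m.any() else '')
D=todock(W.reshape(-1,3)).reshape(*d.shape,2)
g=(abs(D[...,0])<.06)&(abs(D[...,1])<.03)&(W[...,2]>.075)&(W[...,2]<.11);print('pulley',np.percentile(np.c_[D[g],W[g][:,2]],[2,50,98],axis=0).round(4))
togo(.5,-.2,.04)
cv2.imwrite('pics/top7.png',cv2.resize(p[130:290,130:370,::-1],None,fx=3.2,fy=3.2))
E
```

```text
time: 18.8
ee_pos: [0.3913, -0.3284, 0.2044]
tcp_rot: [0.999, 0.045, -0.004, 0.004]
force: [2.0, -1.5, 0.5]
finger_gap: 0.0008
time: 19.3
ee_pos: [0.4044, -0.4917, 0.2049]
tcp_rot: [0.999, 0.043, -0.004, 0.005]
force: [-0.3, 0.9, -0.9]
finger_gap: 0.0004
24 [-0.05155536  0.02968985] [ 0.4714783  -0.24388235  0.05023887]
pulley [[-0.0374 -0.0169  0.0767]
 [-0.0014 -0.0025  0.0894]
 [ 0.0398  0.0141  0.1001]]
t 19.35 tcp [ 0.4046 -0.4893  0.2048] dock [-0.2905  0.1171] yaw 0.0873 F [-0.28  0.67 -0.6 ]
shift cm [ 12.17 -28.1   16.18] turn None
```

View pics/top7.png

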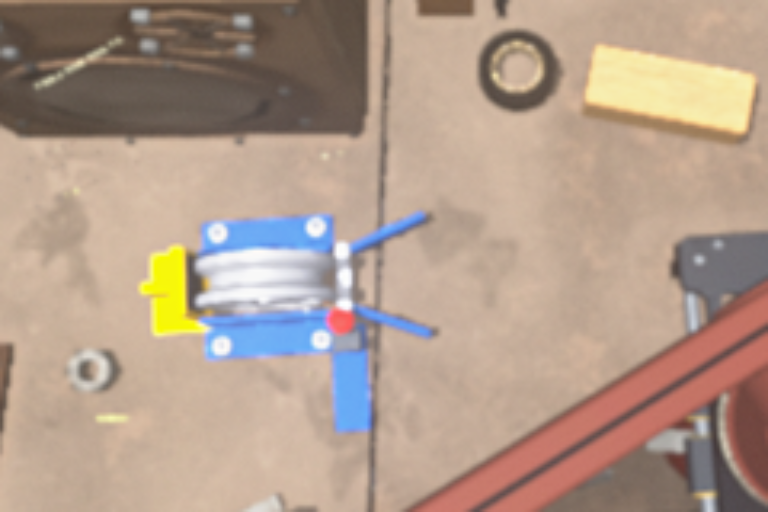

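The top view shows the pulley upright at (262,280) between the cheeks and against the stop. The bolt bar crosses behind it from (343,245) to the red knob at (341,321). The nut, tape and block look unmoved.

```bash
python3 -m pendant '1 1 0 -1 0;1 2 0 -3 0;1 3 0 -5 0;1 3 0 -5 0;1 3 0 -5 0'
python3 - <<'E'
from h import *
c=bot.camera_info('top')
print('knob dock',todock(ray([341/3.2+130,321/3.2+130],.052,c)))
a=np.load('pics/top0.npz')['p'];p,d=bot.grab_frame('top');g,_=bot.grab_frame('scene')
df=np.abs(a.astype(int)-p).max(2)
for n,(u,v) in dict(nut=(159,244),bolt16=(304,281),tape=(291,152),block=(339,158),can=(352,267)).items():print(n,np.median(df[v-8:v+8,u-8:u+8]))
cv2.imwrite('pics/s8.png',cv2.resize(g[120:360,120:420,::-1],None,fx=2.5,fy=2.5))
E
```

```text
time: 19.85
ee_pos: [0.4355, -0.4855, 0.2556]
tcp_rot: [0.999, 0.044, -0.004, 0.004]
force: [-0.0, 0.6, -0.7]
finger_gap: 0.0005
knob dock [[-0.0518442   0.03142422]]
nut 20.0
bolt16 35.5
tape 19.0
block 17.0
can 56.5
```

View pics/s8.png

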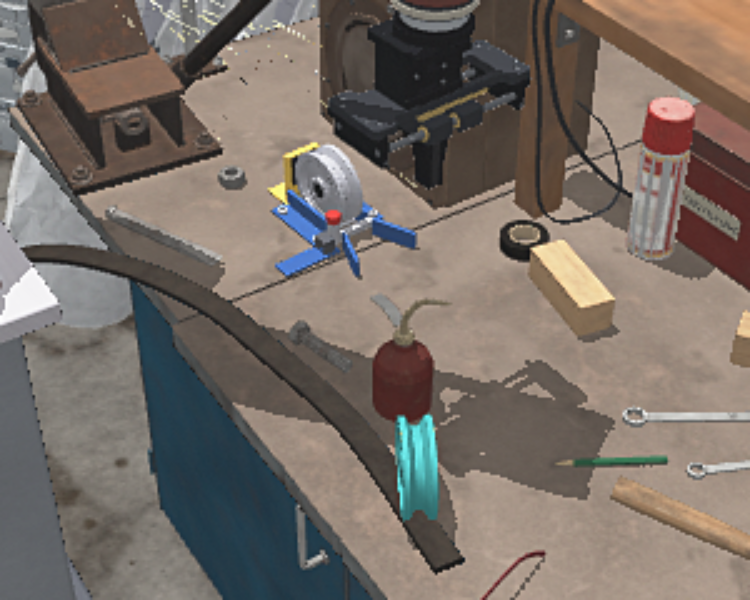

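The scene view shows the pulley upright in the dock at (330,185) with the bolt knob at (333,217) in. The bystanders are standing in place and the gripper is clear. The knob measures 31 mm in dock y against about 33 mm when home.

```bash
python3 -c "
from station import bot
print(bot.sign_off())"
```

```text
the job is handed in; nothing more can be done
None
```

The pulley is in the dock, seated against the buffer and bolted in. I handed the job in at about 20 s of the 64 s limit; sign-off gives no verdict.

- **Rolling in:** I rolled the pulley on its rim with nearly shut fingers at hub height. It was heading about 0.03 rad off the dock's line and the mouth straightened it. It then went over the lip, where the readings I took peaked at about 4 N.
- **Seating:** I pressed it on the buffer at about 6 to 11 N for roughly 1.8 s. Its centre stood about 1 mm from the dock's origin, within the 2 mm of play.
- **Bolt:** The bolt slid with about 2 N of friction, then stopped hard at about 13 N along its travel (about 17 N in all).
- **Last checks:** The knob measures about 30 to 31 mm in dock y, against 33 mm when fully home. That is within the camera's accuracy, and the hard stop agrees. The pulley is upright behind the bolt and the gripper is clear of everything.
- **Check that gave no answer:** I compared images before and after to see whether the bystanders had moved, but shadows and changed lighting upset it. By eye in the last scene view, all of them are where they started.

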